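Click the rivet dispenser on to the next compartment

TASK

Use a fingertip to rub the knurled orange lid of the rivet dispenser round one click anticlockwise (seen from above), so that its window clicks in over the next compartment, the one marked green, and stays there. Do not turn it the other way or past the green mark; leave the blue-lidded dispenser as it is set and everything else on the bench where it lies, nothing picked up.

Things in the scene. Friction and masses are not known exactly. Their poses are not given: they have to be found in the camera images.
- orange: Grey drum of the orange-lidded rivet dispenser, fixed to the bench, 140 mm across, 28 mm high, eight compartments each marked by a coloured patch on the flange round the lid. Origin: centre of its underside on the bench; z up. White patch on its own +x, green one 45 degrees anticlockwise of it (from above), then red, yellow, black, red, yellow, black. Any yaw.
- orange_lid (a joint): Turn of the orange lid, rad, growing anticlockwise from above; 0 = window over the white patch (where it starts), 0.785 = window over the green patch. Detents lie every 0.785 rad: about 0.1 N m carries it over the hump halfway between, after which it snaps on by itself; let go short of halfway it springs back. It can turn all the way round.
- orange_axis (a point): Centre of the flat top of the orange lid, on its vertical axis, 42 mm above the bench. The lid is a matt plastic disc 114 mm across (too wide to pinch), 12 mm thick, rim knurled. It rides on a spring: pressed down it starts to sink at about 3 N and bottoms out 4 mm lower at about 9 N. Fingertips grip it with a friction coefficient of about 0.8 or more.
- orange_window (a point): Middle of the orange lid's window, at the height of the lid's top, 34.5 mm from the axis: an open wedge from 24 to 45 mm from the axis, about 15 mm wide in the middle, a black pointer line outside it. Outside 45 mm the lid has an unbroken flat rim ring 12 mm wide. It turns with the lid.
- orange_green (a point): Middle of the green patch on the flange of the orange-lidded drum, 64 mm from the axis, 29 mm above the bench. It does not turn with the lid.
- blue: Grey drum of the second, blue-lidded rivet dispenser, fixed to the bench, 140 mm across, 28 mm high, eight compartments each marked by a coloured patch on the flange round the lid. Same build and size as the orange one; origin: centre of its underside. To be left alone.
- blue_window (a point): Middle of the window in the blue lid, 34.5 mm from that lid's axis, 42 mm above the bench.
- pump: Loose yellow hand-cleaner pump dispenser, closed, 75 x 75 mm, 187 mm high, 0.6 kg; origin: centre of its underside.
- spanner: Loose chrome tubular box spanner, 23 mm thick, 170 mm long along its x; origin: under its middle, on the bench.
- punch: Loose steel pin punch, 150 mm long along its x (from 70 mm behind the origin to 80 mm ahead), 12 mm thick; origin on the bench.
- riveter: Loose lever-action rivet tool lying flat, 325 mm long along its x (from 150 mm behind the origin to 175 mm ahead), at most 95 mm wide, 22 mm high, red handles towards its -x; origin on the bench.

How it is judged:
By the outcome, as a careful person would: the job done as asked, in the order asked, and still so for the second after the job is handed in, with the robot touching nothing.
It also fails if it takes over 38 s, if anything falls off the work surface, if the arm or the gripper's body presses on something with over 40 N, if the wrist force passes 120 N, or if a joint passes its speed limit or range.

ROBOT

A 6-joint arm with a two-finger parallel gripper is mounted at the origin on the work surface. World frame = base frame: x ahead of the robot, y to its left, z up, the work surface at z = 0. Lengths are in mm, angles in rad, forces in N, time in s.
With the tool pointing down it reaches from about 225 to 875 mm from the base axis. Payload 3.4 kg.
Tool frame: the origin (TCP) lies between the finger pads; the fingertips stand 8 mm ahead of it and the grasp point (between the pads) lies 11 mm behind it (env.tcp_to_tips is the distance from the TCP to the fingertips, in mm); z points along the fingers, y is the line along which they close (so a half turn about z gives the same grasp; the last joint's range is limited). The gripper opens to 85 mm and grips with 20 to 120 N. Pads are 22 mm wide; open, the fingers measure 114 mm over their backs; the gripper's body (76 mm by 85 mm) begins 54 mm behind the grasp point. The pads swing forward as they close: fully open they stand 13 mm farther back than shut.
Start: joints at [1.064, 0.276, 1.505, -0, 1.361, -0.121], TCP at [216.391, 532.763, 239.328] pointing down, gripper open.
Joint ranges: [-2.89, 2.89], [-0.75, 2.08], [0.22, 2.7], [-1.18, 4.32], [0.11, 2.71], [-2.7, 2.7]. Speed limits (rad/s): [2.57, 2.57, 3.14, 3.14, 3.14, 3.14].

INTERFACE

Orientations are given as a rotation vector (axis times angle).
In Python, from cell import env gives the robot as it stands. Calls block until the motion is done:
- env.move_pose(position, orientation): joint-space move of the TCP to a pose.
- env.line_to(position, velocity=150, orientation=None): straight line of the TCP; orientation=None keeps the orientation; velocity is the mean speed in mm/s.
- env.move_j(angles): joint-space move.
- env.move_gripper(opening, effort=None): opening from 0.0 (shut) to 1.0 (fully open); effort is the grip in N (None keeps the last); returns when the fingers have stopped.
- env.sleep(seconds).
- env.solve_ik(position, orientation): joint angles nearest the present ones, or None.
- env.observe(): the state.
- env.camera(name): name is "side" or "top" or "wrist"; returns a dict with "image" (420x560x3 uint8, red, green, blue), "intrinsics" (3x3 intrinsics, pixels), "R" (3x3) and "t" (3): a world point X has camera coordinates R X + t; the wrist camera has in their place "hand_eye" (4x4, takes a point from camera to tool coordinates, whose origin is the TCP and whose axes are the flange's). Camera axes: x right, y down, z forward; pixel columns grow to the right and rows downward; lengths in mm; the calibration is good to about 2 mm. A picture is of the moment at which its call begins: read the wrist's pose just before it. There is no depth.
A pose or a line that the arm cannot do raises env.Unreachable and nothing moves.
- env.sign_off(): hands the job in; it is judged then, once.
Trained networks look in a picture, given as the dict that the camera call returned (one of the last four; its "shot" number tells which), for a name from the list of things; names that differ only in an ending like _2 or _b are one class to them, and where a whole thing is asked for, a point or a joint stands for the part that bears it (a point fixed in the world has none). Each returns a list of dicts, best first, with "confidence" (0 to 1); they miss things now and then, are a little off and sometimes report something else, mostly with a low value. They report only what shows in the picture. A call takes as long as a camera call.
- env.silhouettes(picture, label): "pixels" (420x560 bool, what is visible of it) and "uv" ([column, row] in pixels, amid what is visible of it).
The state is a dict: "clock": time; "joint_positions": joint angles; "joint_velocities": joint speeds; "tau": joint torques, N m; "position": TCP position; "tcp_rot": TCP orientation; "contact_force": force on the tool from outside, world axes, zero at the start; "moment": the same for the moment, N m; "width": opening from 0.0 (shut) to 1.0 (fully open); "gripper_force": force on a finger pad.
Only numpy, scipy, OpenCV 4.12 (cv2) and the standard library are available. Lean on these libraries where they do the work, as an engineer would, in place of code of your own. Each camera call takes 0.05 s, during which the arm holds its last target. There are 200 camera calls.

## Working session

There is one attempt and no reset: what is moved stays moved. The work goes in short steps, each a Python script; the robot and the scene stay as the last script left them, time stands still between calls to the robot, and variables do not carry over. Pictures are saved under pics/ and viewed, at most 10 in all, crops included, and the job is handed in when it is done.

```bash
mkdir -p pics; ls; cat > h.py <<'E'
import numpy as np, cv2
from cell import env
def ray(c,uv,z):
    K=np.array(c["intrinsics"]);R=np.array(c["R"]);t=np.array(c["t"])
    d=R.T@np.linalg.solve(K,[uv[0],uv[1],1.]);o=-R.T@t
    return o+d*(z-o[2])/d[2]
def proj(c,X):
    p=np.array(c["intrinsics"])@(np.array(c["R"])@np.array(X,float)+np.array(c["t"]));return p[:2]/p[2]
E
python3 - <<'E'
from h import *
for n in ("top","side"):
    c=env.camera(n); cv2.imwrite(f"pics/{n}0.png",c["image"][:,:,::-1])
    for l in ("orange","orange_lid","orange_axis","orange_window","orange_green","blue","blue_window","pump","spanner","punch","riveter"):
        try:
            for r in env.silhouettes(c,l)[:2]:
                z={"orange_window":42,"orange_lid":42,"orange_axis":42,"orange_green":29,"blue_window":42,"orange":20,"blue":20}.get(l,10)
                print(n,l,round(r["confidence"],2),np.round(r["uv"]),r["pixels"].sum(),ray(c,r["uv"],z).round(1))
        except Exception as e: print(n,l,e)
print(env.observe()["clock"])
E
```

```text
pics
top orange 0.95 [327. 222.] 1847 [ 531.5 -139.3   20. ]
top orange 0.3 [326. 218.] 1335 [ 541.3 -135.7   20. ]
top orange_lid 0.64 [323. 223.] 1257 [ 524.8 -125.4   42. ]
top orange_axis 0.94 [327. 220.] 1293 [ 533.8 -136.3   42. ]
top orange_window 0.77 [327. 221.] 1254 [ 530.2 -136.5   42. ]
top orange_green 0.67 [325. 223.] 1896 [ 526.5 -132.8   29. ]
top blue 0.72 [238. 226.] 1890 [518.3 117.3  20. ]
top blue 0.65 [403. 246.] 456 [ 460.6 -354.    20. ]
top blue_window 0.67 [240. 225.] 1270 [518.6 109.   42. ]
top pump 0.89 [380. 160.] 1149 [ 714.9 -301.    10. ]
top spanner 0.66 [405. 250.] 508 [ 452.3 -361.5   10. ]
top spanner 0.16 [320. 221.] 1318 [ 533.1 -120.1   10. ]
top punch 0.61 [278. 150.] 149 [748.4   3.8  10. ]
top punch 0.35 [142. 256.] 1616 [433.2 392.6  10. ]
top riveter 0.82 [142. 252.] 1421 [444.2 391.8  10. ]
top riveter 0.2 [327. 222.] 1293 [ 532.6 -139.5   10. ]
side orange 0.89 [248. 284.] 3085 [ 524.6 -144.7   20. ]
side orange_axis 0.85 [251. 276.] 2070 [ 531.9 -138.2   42. ]
side orange_window 0.89 [249. 277.] 2055 [ 527.1 -140.1   42. ]
side orange_green 0.72 [250. 281.] 3121 [ 529.6 -142.4   29. ]
side orange_green 0.22 [342. 330.] 2891 [ 710.1 -265.2   29. ]
side blue_window 0.63 [242. 192.] 1346 [514.4 105.8  42. ]
side pump 0.73 [342. 327.] 2914 [ 714.9 -250.6   10. ]
side pump 0.55 [250. 274.] 2020 [ 529.7 -113.    10. ]
side spanner 0.62 [215. 385.] 1221 [ 456.6 -353.2   10. ]
side punch 0.84 [342. 226.] 151 [756.1   9.4  10. ]
side riveter 0.85 [210. 129.] 1517 [423.  390.4  10. ]
1.2
```

```bash
python3 - <<'E'
import cv2,numpy as np
t=cv2.imread("pics/top0.png");s=cv2.imread("pics/side0.png")
a=cv2.resize(t,(400,300));b=cv2.resize(s,(400,300))
c=cv2.resize(t[190:250,287:367],(400,300),interpolation=cv2.INTER_CUBIC);d=cv2.resize(s[247:322,200:300],(400,300),interpolation=cv2.INTER_CUBIC)
cv2.imwrite("pics/m0.png",np.vstack([np.hstack([a,b]),np.hstack([c,d])]))
E
```

```text
(no output)
```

View pics/m0.png

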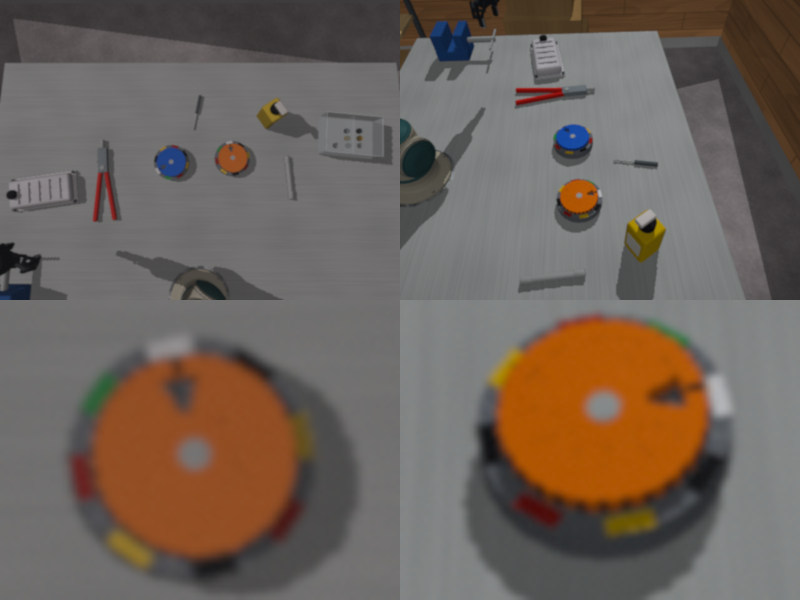

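```bash
cat >> h.py <<'E'
from scipy.spatial.transform import Rotation as Rn
def down(psi):
    c,s=np.cos(psi),np.sin(psi)
    return Rn.from_matrix(np.array([[c,s,0],[s,-c,0],[0,0,-1.]])).as_rotvec()
def wcam():
    o=env.observe(); c=env.camera("wrist")
    T=np.eye(4);T[:3,:3]=Rn.from_rotvec(o["tcp_rot"]).as_matrix();T[:3,3]=o["position"]
    W=np.linalg.inv(T@np.array(c["hand_eye"]));c["R"]=W[:3,:3];c["t"]=W[:3,3];return c
E
python3 - <<'E'
from h import *
o=env.observe();print(Rn.from_rotvec(o["tcp_rot"]).as_matrix().round(2).tolist(), env.tcp_to_tips)
ct=env.camera("top");cs=env.camera("side")
a=ray(ct,(325.6,220.6),42);b=ray(cs,(250.7,273.3),42);A=(a+b)/2;print(a,b)
for f in (160,200,225):
  for k in (0,180):
    p=A+46*np.array([np.cos(np.radians(f)),np.sin(np.radians(f)),0]);
    for z in (60,150):
        p[2]=z; q=env.solve_ik(p,down(np.radians(f+k)));print(f,k,z,None if q is None else np.round(q,2))
p=A.copy();p[0]-=50;p[2]=230
env.move_pose(p,down(np.radians(0)))
env.move_gripper(0.0,40)
c=wcam();cv2.imwrite("pics/w0.png",c["image"][:,:,::-1])
for l in ("orange_axis","orange"):
    for r in env.silhouettes(c,l)[:1]:
        cn=max(cv2.findContours(r["pixels"].astype(np.uint8),0,1)[0],key=len)
        P=np.array([ray(c,x[0],42 if l!="orange" else 28)[:2] for x in cn])
        print(l,r["confidence"],r["uv"],cv2.minEnclosingCircle(P.astype(np.float32)),cv2.fitEllipse(P.astype(np.float32)))
o=env.observe();print(o["clock"],o["position"],o["contact_force"],o["width"])
E
```

```text
[[-0.93, 0.38, 0.0], [0.38, 0.93, 0.0], [-0.0, 0.0, -1.0]] 8.0
[ 531.56177354 -132.02318134   42.        ] [ 531.44117875 -130.86698523   42.        ]
160 0 60 [-0.37  0.34  1.92 -0.    0.88 -1.59]
160 0 150 [-0.37  0.24  1.8  -0.    1.11 -1.59]
160 180 60 [-0.37  0.34  1.92 -0.    0.88  1.55]
160 180 150 [-0.37  0.24  1.8  -0.    1.11  1.55]
200 0 60 [-0.43  0.35  1.9  -0.    0.89 -2.35]
200 0 150 [-0.43  0.25  1.78 -0.    1.11 -2.35]
200 180 60 [-0.43  0.35  1.9   0.    0.89  0.79]
200 180 150 [-0.43  0.25  1.78  0.    1.11  0.79]
225 0 60 None
225 0 150 None
225 180 60 [-0.45  0.37  1.87 -0.    0.9   0.34]
225 180 150 [-0.45  0.27  1.75 -0.    1.12  0.34]
orange_axis 0.93 [281.4, 147.7] ((530.1460571289062, -131.9149169921875), 57.6964111328125) ((530.22607421875, -131.98785400390625), (112.97732543945312, 113.44193267822266), 144.7039031982422)
orange 0.87 [277.1, 144.9] ((529.7333374023438, -132.16893005371094), 70.85305786132812) ((530.1026000976562, -132.0679168701172), (138.9259796142578, 139.33470153808594), 63.389076232910156)
4.75 [ 481.49311493 -131.47551441  230.01781617] [ 0.11643161  0.34764104 -0.45789858] -0.0008178114958264188
```

View pics/w0.png

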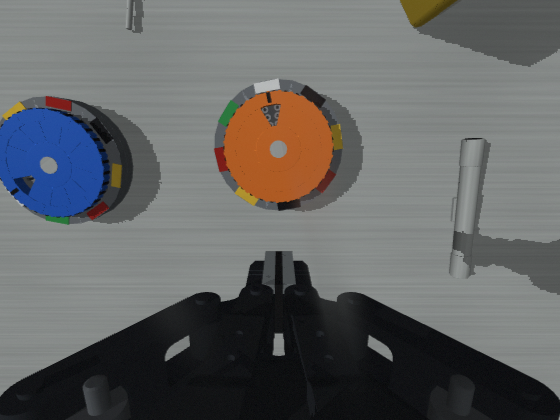

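```bash
cat > rub.py <<'E'
from h import *
C=np.array([530.4,-131.9]);r=47
def pose(f,z):
    a=np.radians(f);return [C[0]+r*np.cos(a),C[1]+r*np.sin(a),z],down(a+np.pi)
def rub(f0,sweep,F=6.5):
    env.move_pose(*pose(f0,75)); p,o=pose(f0,54);env.line_to(p,60,o)
    env.sleep(.15);b=np.array(env.observe()["contact_force"]);z=54
    force=lambda:np.array(env.observe()["contact_force"])-b
    while force()[2]<F and z>44:
        z-=.5;p,o=pose(f0,z);env.line_to(p,10,o);env.sleep(.03)
    print("bias",b.round(2),"contact z",z,force().round(1),env.observe()["position"])
    if force()[2]<F: env.line_to(pose(f0,80)[0],80);return
    for f in np.arange(f0+3,f0+sweep+.1,3):
        p,o=pose(f,z);env.line_to(p,25,o);F3=force();a=np.radians(f)
        print(f,round(z,1),"N %.1f rad %.1f tan %.1f"%(F3[2],F3[0]*np.cos(a)+F3[1]*np.sin(a),-F3[0]*np.sin(a)+F3[1]*np.cos(a)))
        if F3[2]<F-1: z-=.3
        elif F3[2]>F+1.5: z+=.3
    env.sleep(.2)
    env.line_to(pose(f,z+30)[0],80)
def look(n):
    c=wcam();cv2.imwrite(n,c["image"][:,:,::-1]);
    print(env.observe()["clock"])
E
python3 - <<'E'
from rub import *
rub(165,42)
env.move_pose([C[0]-50,C[1],230],down(0)); look("pics/w1.png")
E
```

```text
bias [ 0.42 -0.11 -0.17] contact z 47.5 [-1.9  0.7  6.8] [ 485.09129136 -119.77114796   47.74301603]
168.0 47.5 N 6.4 rad 1.4 tan -0.0
171.0 47.5 N 7.3 rad 1.1 tan -0.2
174.0 47.5 N 7.3 rad 1.3 tan -1.6
177.0 47.5 N 6.1 rad -0.3 tan -1.9
180.0 47.5 N 6.5 rad 0.5 tan -2.3
183.0 47.5 N 5.7 rad 0.4 tan -1.7
186.0 47.5 N 6.2 rad 0.4 tan -0.9
189.0 47.5 N 6.5 rad 0.7 tan 0.3
192.0 47.5 N 6.8 rad 1.9 tan 0.3
195.0 47.5 N 6.9 rad 1.1 tan 0.9
198.0 47.5 N 5.6 rad 0.7 tan 1.7
201.0 47.5 N 6.9 rad 1.4 tan 1.2
204.0 47.5 N 6.2 rad 0.6 tan 1.6
207.0 47.5 N 7.0 rad -0.2 tan -0.5
14.6917
```

View pics/w1.png

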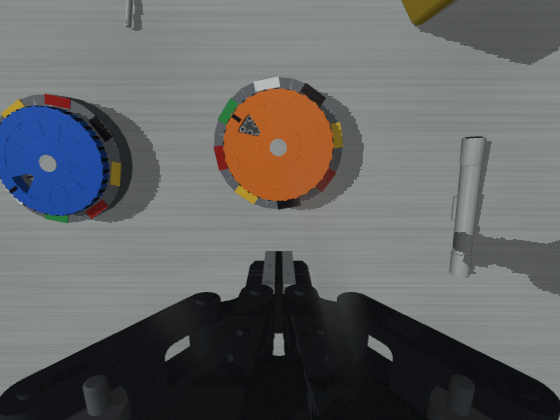

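The picture shows the window at (248,125) and its pointer at (236,117), in line with the green patch at (228,111) from the hub at (278,147). Both lie at about 54°. The blue lid and the other things in view have not moved, and the gripper is clear.

```bash
python3 -c "
from cell import env
print(env.sign_off())"
```

```text
the job is handed in; nothing more can be done
None
```

The orange lid has been rubbed one click anticlockwise and its window now sits over the green mark, with nothing else in the wrist-camera view moved; the job is handed in, about 15 s in on the robot's clock.

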